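# Draw a spacer out of a deep jig pocket with sprung tongs

## Task

Take the sprung tongs from their stand, squeeze them shut on the brass spacer deep in its pocket of the jig and draw it out, without crushing it or leaning hard on the jig; leave the black spacer in its pocket. Stand the brass spacer upright on the sprung platform of the stand and, still in the tongs with their tips clear of the platform, press it down with about 15 N for a second to seat it, never with more than 30 N. Then let go of it there, put the tongs back upright in the well of the stand, and leave everything else where it is.

Things in the scene. Friction and masses are not known exactly. Their poses are not given: they have to be found in the camera images.
- tongs_grip (a point): Middle of the grips of the sprung tongs, a steel tool 138 mm tall standing tips down in the stand's well. The point is on its centre line, 104 mm above the tips; z up the tool, y the line along which the jaws close. Squeeze the ribbed blue grips on the outsides of the jaws (90 to 119 mm above the tips, 16 mm wide). Between them a black head, 20 by 18 mm (x, y), stands 122 to 138 mm above the tips.
- tongs: The tongs with both jaws, 0.17 kg; origin midway between the tips, z up the tool. Slack, the grips measure 44 mm outside to outside; springs push each grip out with 1.4 N for each mm it is pushed in: 6 N at 36 mm, 10 N at 30 mm, where the jaws meet a 12 mm spacer; the rest of the squeeze goes into the part. Held at 36 mm, the springs keep the tool between the fingers; some 8 N on the tips makes it slide.
- jaw_left: Jaw on the tongs' +y side, a straight bar 12 mm wide (x), 4 mm thick (y); origin at its tip, on its inner face. It moves straight in, as far as its grip is pushed, up to 10 mm. Slack the two jaws are 26 mm apart inside and 34 mm outside; with the grips at 36 mm, 18 and 26 mm.
- jaw_right: The same jaw on the tongs' -y side; origin at its tip, on its inner face.
- stand: Fixed grey stand, base plate 56 by 124 mm (x, y), 8 mm thick; origin under its centre, z up, y along its length. On its +y half is the well for the tongs, on its -y half a square platform with a black top, on a column.
- well (a point): Centre of the floor of the stand's well, 8 mm above the stand's underside. Inside, the well is 18 mm wide (stand's x) and 44 mm long (y); its rounded rim is 47 mm above this point. The tongs stand in it with the tips on this floor and the jaws closing along the stand's y.
- pad (a point): Point on the stand's base plate (8 mm above its underside) under the centre of the sprung platform, a flat black pad 46 by 46 mm. The platform's top is 16 to 38 mm above this point: its column is clamped at a height that changes and is not reported, so feel for it. It yields straight down 1 mm for each 7 N, up to 8 mm. Hold the spacer some 2 mm proud of the tips so that it alone presses.
- jig: Fixed aluminium jig, 42 mm deep (x, from 16 mm before the origin to 26 mm behind), 104 mm long (y), 62 mm tall; origin on its underside, x to its back, z up. Two open-topped pockets side by side along y, each 16 mm wide (x), 34 mm long (y), flat floor 10 mm above the underside, long rims rounded; a 7 mm window in front of each. Which pocket holds which spacer changes.
- pocket_left (a point): Centre of the mouth of the jig's +y pocket, at the height of the jig's top, 52 mm above the pocket floor.
- pocket_right (a point): Centre of the mouth of the jig's -y pocket, at the height of the jig's top, 52 mm above the pocket floor.
- brass_spacer_centre (a point): Centre of the brass spacer, a block 12 by 12 mm, 14 mm tall, z up. It stands square in its pocket, within 3 mm of the middle of its length, pushed against the front wall (2 mm forward of the pocket's centre line) by a sprung plunger 6 mm above the floor. A pull of 3 to 8 N draws it up past the plunger, and to press 15 N with it each jaw must squeeze it with 18 N or more; over 60 N crushes it.
- brass_spacer: The brass spacer; origin at the centre of its underside.
- black_spacer_centre (a point): Centre of the black spacer of the same size, in the other pocket; it stays there.
- solvent_bottle: Blue solvent bottle, 64 mm across and 109 mm tall, a bystander; origin under its centre.
- amber_vial: Amber screw-cap vial, 25 mm across and 51 mm tall, a bystander; origin under its centre.
- tape_roll: Roll of amber tape lying flat, 79 mm across and 19 mm tall, a bystander; origin under its centre.

How it is judged:
By the outcome, as a careful person would: the job done as asked, in the order asked, and still so for the second after the job is handed in, with the robot touching nothing.
It also fails if it takes over 58 s, if anything falls off the work surface, if the arm or the gripper's body presses on something with over 40 N, if the wrist force passes 120 N, or if a joint passes its speed limit or range.

## Robot

A 6-joint arm with a two-finger parallel gripper is mounted at the origin on the work surface; the furniture and walls round the work are solid. World frame = base frame: x ahead of the robot, y to its left, z up, the work surface at z = 0. Lengths are in mm, angles in rad, forces in N, time in s.
With the tool pointing down it reaches from about 350 to 875 mm from the base axis. Payload 4.2 kg.
Tool frame: the origin (TCP) lies at the very end of the fingers, on their centre line; the grasp point (between the pads) lies 19 mm behind it; z points along the fingers, y is the line along which they close (so a half turn about z gives the same grasp; the last joint's range is limited). The gripper opens to 85 mm and grips with 20 to 120 N. Pads are 22 mm wide; open, the fingers measure 114 mm over their backs; the gripper's body (76 mm by 85 mm) begins 54 mm behind the grasp point. The pads swing forward as they close: fully open they stand 13 mm farther back than shut.
Start: joints at [1.497, 0.385, 0.008, 0, -1.194, -0.259], TCP at [204.149, 590.697, 231.312] pointing down, gripper open.
Joint ranges: [-3.14, 3.14], [-1.21, 2.06], [-1.07, 1.41], [-3.16, 2.05], [-2.99, -0.16], [-3.1, 3.1]. Speed limits (rad/s): [2.79, 2.79, 3.14, 3.14, 3.14, 3.14].

## Interface

Orientations are given as a unit quaternion [x, y, z, w].
In Python, from bench import arm, optics gives the robot as it stands. The module is installed in compiled form; this text tells all that it offers.
- The arm moves only by the tool step_arm, never from a script. Its argument "motion" is a list of rows, each an object with "dr": the turn, a rotation vector about the tool's x, y, z in units of 8 degrees (1.0 is 8 degrees), a list of three; "slide": the shift along the tool's x, y, z in mm, a list of three; "jaw": the finger opening in mm, from 0 to 85.4. A call has exactly 8 rows; each row is the pose to reach, as a shift and turn from the pose commanded when the call began, along the tool's axes at that moment; what a row does not reach only later rows make up. A row lasts 1/8 s, in which the tool goes at most 62.5 mm and 10.7 degrees, less where a joint would pass 70% of its speed; a pose out of reach is approached as far as the arm can. A call with a gripper value outside its range is refused whole. The fingers move at their own pace and stop on an object; the grip force is fixed at half the most. Time passes only in rows, so rows that repeat a pose let the fingers close, or fill a call up. It gives the time, the measured TCP pose, the force, the opening and the grip force at its end, in the units of the state.
- arm.read_state(): the state, without advancing time (a new reading comes with each control period).
- optics.get_image(name): name is "scene" or "side" or "wrist"; returns the picture (400x640x3 uint8, blue, green, red); there is no depth.
- optics.camera_info(name): a dict with "camera_matrix" (3x3 intrinsics, pixels), "view" (4x4, takes a point from world to camera coordinates); the wrist camera has in their place "T_tool_cam" (4x4, takes a point from camera to tool coordinates, whose origin is the TCP and whose axes are the flange's). Camera axes: x right, y up, looking along -z (the intrinsics and any distortion apply to the point x, -y, -z); pixel columns grow to the right and rows downward; lengths in mm; the calibration is good to about 2 mm. A picture is of the moment at which its call begins: read the wrist's pose just before it. camera_info takes no time and is no camera call.
- arm.job_done(): hands the job in; it is judged then, once.
The state is a dict: "clock": time; "joints": joint angles; "joint_vel": joint speeds; "joint_efforts": joint torques, N m; "position": TCP position; "ee_rot": TCP orientation; "contact_force": force on the tool from outside, world axes, zero at the start; "wrist_torque": the same for the moment, N m; "gripper_width": finger opening in mm; "grasp_force": force on a finger pad.
Only numpy, scipy, OpenCV 4.12 (cv2) and the standard library are available. Lean on these libraries where they do the work, as an engineer would, in place of code of your own. Each camera call takes 0.05 s, during which the arm holds its last target. There are 200 camera calls.

## Working session

There is one attempt and no reset: what is moved stays moved. The work goes in short steps, Python scripts to look and compute and a tool call to move; the robot and the scene stay as the last step left them, time stands still between calls to the robot, and variables do not carry over. Pictures are saved under pics/ and viewed, at most 10 in all, crops included, and the job is handed in when it is done.

Besides the shell and the picture viewer there is one more tool, called by a JSON object that holds its "op" and its "data", one argument or row to a line. step_arm: Moves the arm, as the interface text tells. Its arguments: {"type":"object","properties":{"motion":{"type":"array","items":{"type":"object","properties":{"dr":{"type":"array","items":{"type":"number"}},"slide":{"type":"array","items":{"type":"number"}},"jaw":{"type":"number"}}}}},"required":["motion"]}

```bash
mkdir -p pics
cat > h.py <<'E'
import numpy as np, cv2
from scipy.spatial.transform import Rotation as R
from bench import arm, optics
def cam(name, st=None):
    i=optics.camera_info(name); K=np.array(i["camera_matrix"],float)
    if name=="wrist":
        T=np.eye(4);T[:3,:3]=R.from_quat(st["ee_rot"]).as_matrix();T[:3,3]=st["position"]
        V=np.linalg.inv(T@np.array(i["T_tool_cam"]))
    else: V=np.array(i["view"])
    return K,V,i
def proj(K,V,P):
    P=np.atleast_2d(P); c=P@V[:3,:3].T+V[:3,3]; c=c*[1,-1,-1]
    q=c@K.T; return q[:,:2]/q[:,2:]
def ray(K,V,uv,z):
    d=np.linalg.inv(K)@[uv[0],uv[1],1]; d=V[:3,:3].T@(d*[1,-1,-1]); o=-V[:3,:3].T@V[:3,3]
    return o+d*(z-o[2])/d[2]
def totool(dw,q): return R.from_quat(q).inv().apply(dw)
E
python3 - <<'E'
from h import *
st=arm.read_state(); print(st)
for n in ["scene","side","wrist"]:
    im=optics.get_image(n); cv2.imwrite(f"pics/{n}0.png",im)
    i=optics.camera_info(n); print(n,{k:(np.round(v,3).tolist() if not isinstance(v,str) else v) for k,v in i.items()})
a=[cv2.imread(f"pics/{n}0.png") for n in["scene","side"]]
E
```

```text
{'clock': 0.0, 'joints': array([ 1.49659663e+00,  3.85592947e-01,  6.60279735e-03, -5.41880752e-04,
       -1.19398172e+00, -2.58595179e-01]), 'joint_vel': array([ 7.86986564e-05,  9.51815776e-05, -1.11487964e-04, -5.41441353e-04,
        1.48107058e-04, -8.80493119e-04]), 'joint_efforts': array([-5.70950033e-04, -3.92287266e+01,  1.88401294e+01,  4.18614283e+00,
       -4.65566962e-03, -9.57383293e-06]), 'position': array([203.96044662, 590.1565303 , 230.18423646]), 'ee_rot': array([ 9.86170682e-01, -1.65729113e-01, -1.50605667e-04,  1.10633326e-03]), 'contact_force': array([-0.28479489,  0.11494601, -0.69253784]), 'wrist_torque': array([ 0.03347613, -0.01350904,  0.01439845]), 'grasp_force': 0.0, 'gripper_width': 85.100162519326}
scene {'camera_matrix': [[409.695, 0.0, 322.473], [0.0, 409.695, 205.259], [0.0, 0.0, 1.0]], 'view': [[-0.975, -0.223, -0.022, 633.895], [0.129, -0.638, 0.759, 89.711], [-0.183, 0.737, 0.65, -1099.92], [0.0, 0.0, 0.0, 1.0]]}
side {'camera_matrix': [[474.675, 0.0, 321.458], [0.0, 474.675, 195.481], [0.0, 0.0, 1.0]], 'view': [[0.122, -0.992, -0.003, 280.411], [0.898, 0.109, 0.426, -572.895], [-0.422, -0.055, 0.905, -861.013], [0.0, 0.0, 0.0, 1.0]]}
wrist {'camera_matrix': [[337.092, 0.0, 317.166], [0.0, 337.092, 195.658], [0.0, 0.0, 1.0]], 'T_tool_cam': [[-0.0, 0.965, 0.263, 65.603], [1.0, 0.0, -0.0, -0.274], [-0.0, 0.263, -0.965, -142.229], [0.0, 0.0, 0.0, 1.0]]}
```

View pics/scene0.png

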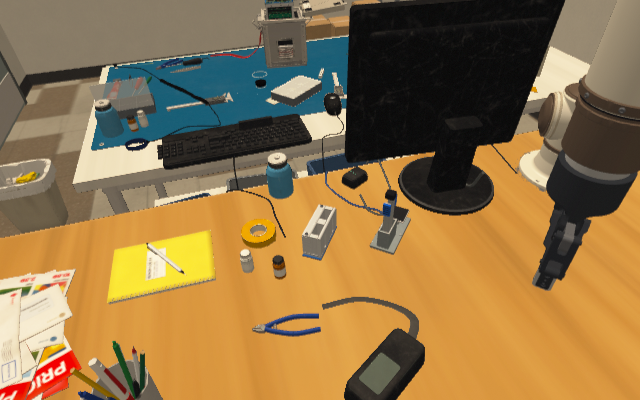

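View pics/side0.png

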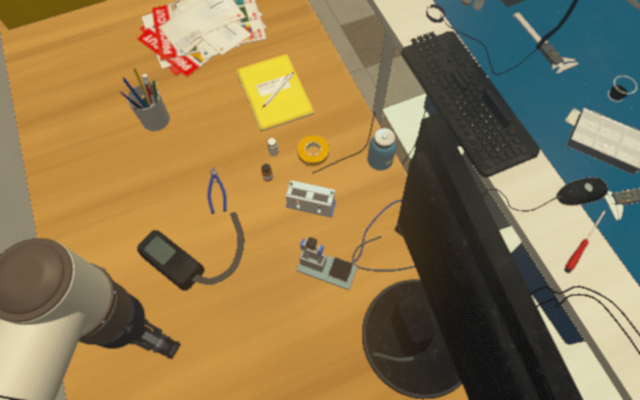

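View pics/wrist0.png

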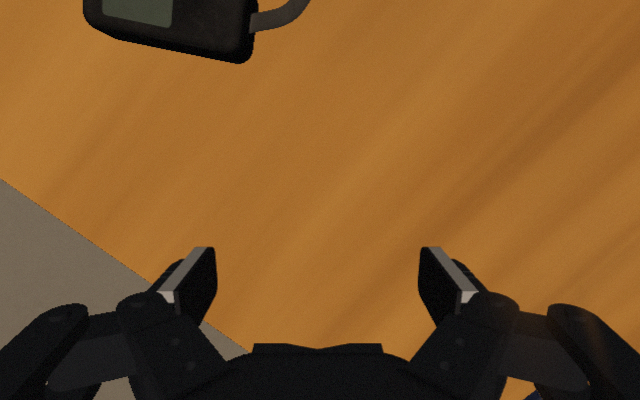

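The scene view shows the stand near (390,232), tongs head (391,195), jig (320,232), monitor behind the stand. The side view shows the tongs head near (313,243), platform (342,268) and jig (310,198).

Run:
```python
from h import *
K,V,_=cam("scene");K2,V2,_=cam("side")
for n,a,b,z in [("head",(391,193),(313,242),146),("jigtopcorner",(320,208),(312,188),62),("platform",(403,214),(342,268),40)]:
    print(n,ray(K,V,a,z).round(),ray(K2,V2,b,z).round())
a=cv2.imread("pics/scene0.png")[175:275,285:425];b=cv2.imread("pics/side0.png")[170:300,270:370]
a=cv2.resize(a,None,fx=5,fy=5,interpolation=cv2.INTER_CUBIC);b=cv2.resize(b,None,fx=4,fy=4,interpolation=cv2.INTER_CUBIC)
cv2.imwrite("pics/side_c.png",b)
for n,uv in [("bottle",(383,135)),("vial",(267,165)),("tape",(313,148))]: print(n,ray(K2,V2,uv,60).round())
```

```text
head [424. 362. 146.] [425. 351. 146.]
jigtopcorner [577. 341.  62.] [581. 375.  62.]
platform [394. 299.  40.] [411. 289.  40.]
bottle [742. 226.  60.]
vial [629. 487.  60.]
tape [687. 387.  60.]
```

View pics/side_c.png

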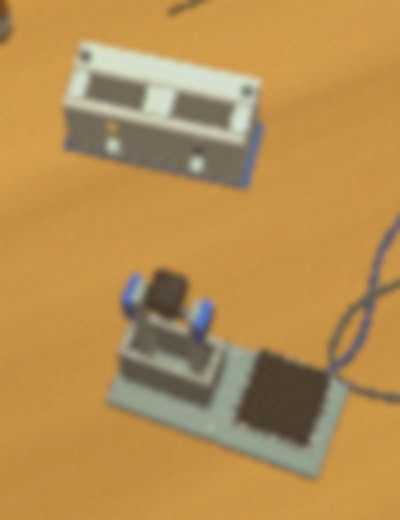

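Run:
```python
from h import *
K,V,_=cam("scene");K2,V2,_=cam("side")
f=lambda p,z: ray(K2,V2,np.array(p)/4+[270,170],z)
def show(n,ps,z):
    q=[f(p,z) for p in ps]; print(n,[x[:2].round(1).tolist() for x in q],"c",np.mean(q,0).round(1)); return q
q=show("jigtop",[(82,40),(264,80),(247,142),(64,104)],62)
print("yaw jig",np.degrees(np.arctan2(*-(q[0]-q[1])[:2]*[1,-1])))
q=show("platf",[(265,350),(332,375),(303,447),(235,420)],38)
q=show("base",[(108,402),(318,478),(348,385)],8)
d=q[0]-q[1];print("yaw stand",np.degrees(np.arctan2(-d[0],d[1])))
show("head",[(167,272)],146); show("head",[(150,270),(187,273),(185,305),(146,308)],146)
# monitor corner triangulate
P1=K@np.diag([1,-1,-1])@V[:3];P2=K2@np.diag([1,-1,-1])@V2[:3]
X=cv2.triangulatePoints(P1,P2,np.array([[347.],[160]]),np.array([[400.],[230]]));print((X[:3]/X[3]).ravel())
X=cv2.triangulatePoints(P1,P2,np.array([[347.],[10]]),np.array([[432.],[110]]));print((X[:3]/X[3]).ravel())
st=arm.read_state();print(R.from_quat(st["ee_rot"]).as_matrix().round(3).tolist())
```

```text
jigtop [[595.7, 426.7], [583.0, 321.2], [543.9, 326.4], [554.7, 430.7]] c [569.3 376.2  62. ]
yaw jig -6.83011775531872
platf [[433.5, 303.6], [424.0, 266.4], [382.9, 277.9], [393.1, 315.2]] c [408.4 290.8  38. ]
base [[403.1, 386.4], [375.0, 267.6], [428.7, 256.2]] c [402.3 303.4   8. ]
yaw stand -13.286835086401934
head [[432.6, 354.5]] c [432.6 354.5 146. ]
head [[432.7, 362.9], [433.3, 344.7], [416.8, 343.6], [413.0, 362.2]] c [423.9 353.4 146. ]
[523.72034138 171.07624027  68.77595809]
[551.61718491 182.3000151  434.23458004]
[[0.945, -0.327, -0.0], [-0.327, -0.945, -0.002], [0.0, 0.002, -1.0]]
```

{"op": "step_arm", "data": {
  "motion": [
    {"dr":[0,0,-0.72],"slide":[50,27,0],"jaw":85},
    {"dr":[0,0,-0.72],"slide":[100,54,0],"jaw":85},
    {"dr":[0,0,-0.72],"slide":[150,81,0],"jaw":85},
    {"dr":[0,0,-0.72],"slide":[200,108,0],"jaw":85},
    {"dr":[0,0,-0.72],"slide":[245,132,0],"jaw":85},
    {"dr":[0,0,-0.72],"slide":[270,146,0],"jaw":85},
    {"dr":[0,0,-0.72],"slide":[282,152,0],"jaw":85},
    {"dr":[0,0,-0.72],"slide":[282,152,0],"jaw":85}
  ]
}}

```text
clock: 1.15
position: [421.2, 354.7, 231.1]
ee_rot: [0.993, -0.116, -0.0, 0.0]
contact_force: [-0.3, 0.4, -0.3]
gripper_width: 85.0
grasp_force: 0.0
```

Run:
```python
from h import *
import json
st=arm.read_state(); im=optics.get_image("wrist"); cv2.imwrite("pics/w1.png",im)
json.dump({k:list(map(float,st[k])) for k in("position","ee_rot")},open("w1.json","w"))
print(st["clock"],st["position"].round(1),st["ee_rot"],st["joints"].round(2),st["contact_force"].round(1))
K,V,_=cam("wrist",st);print(proj(K,V,[[424,353,146],[569,376,62],[408,291,38]]).round())
```

```text
1.15 [421.2 354.7 231.1] [ 9.93205764e-01 -1.16371379e-01 -1.03039616e-04  4.67295735e-05] [ 0.99  0.26 -0.18 -0.   -1.14  0.34] [-0.3  0.4 -0.3]
[[319. 196.]
 [252.  13.]
 [382. 169.]]
```

View pics/w1.png

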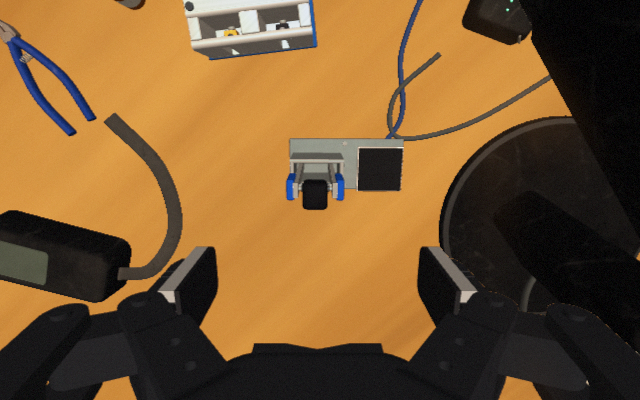

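The wrist view shows tongs head at (315,195), blue grips at (290,187) and (339,187), platform (380,169), and brass in the left (+y) pocket at (232,33).

Run:
```python
from h import *
import json
st=json.load(open("w1.json"));im=cv2.imread("pics/w1.png");K,V,_=cam("wrist",st)
hsv=cv2.cvtColor(im,cv2.COLOR_BGR2HSV)
m=cv2.inRange(hsv,(105,150,80),(125,255,255));m[:, :270]=0;m[:170]=0;m[215:]=0;m[:,360:]=0
n,l,s,c=cv2.connectedComponentsWithStats(m)
for i in range(1,n):
    if s[i,4]>20:print("blue",s[i],c[i].round(1), ray(K,V,c[i],127).round(1))
bx=cv2.inRange(im,(0,0,0),(45,45,45));bx[:,:285]=0;bx[:140]=0;bx[215:]=0;bx[:,410:]=0
n,l,s,c=cv2.connectedComponentsWithStats(bx)
for i in range(1,n):
    if s[i,4]>100:print("dark",s[i],c[i].round(1),cv2.minAreaRect(np.argwhere(l==i)[:,::-1].astype(np.float32)),ray(K,V,c[i],146).round(1),ray(K,V,c[i],38).round(1))
for p in [(289,138),(404,139),(403,190)]: print(p,ray(K,V,p,8).round(1))
c=im[130:220,270:420];j=im[0:70,170:330]
cv2.imwrite("pics/w1c.png",np.vstack([cv2.resize(c,(750,450),interpolation=2)]))
```

```text
blue [287 173   8  27 149] [289.8 186. ] [431.8 373.7 127. ]
blue [335 173   9  27 161] [339.8 186. ] [423.1 337.1 127. ]
dark [ 358  149   44   42 1720] [379.3 168.9] ((379.5, 168.99998474121094), (42.42195510864258, 41.08906173706055), 1.4688007831573486) [433.4 308.4 146. ] [408.8 293.5  38. ]
dark [302 179  26  30 695] [314.4 193.9] ((314.5, 193.5), (29.0, 25.0), 90.0) [426.5 355.8 146. ] [398.6 363.4  38. ]
(289, 138) [457.5 377.5   8. ]
(404, 139) [427.9 257.6   8. ]
(403, 190) [372.3 268.    8. ]
```

View pics/w1c.png

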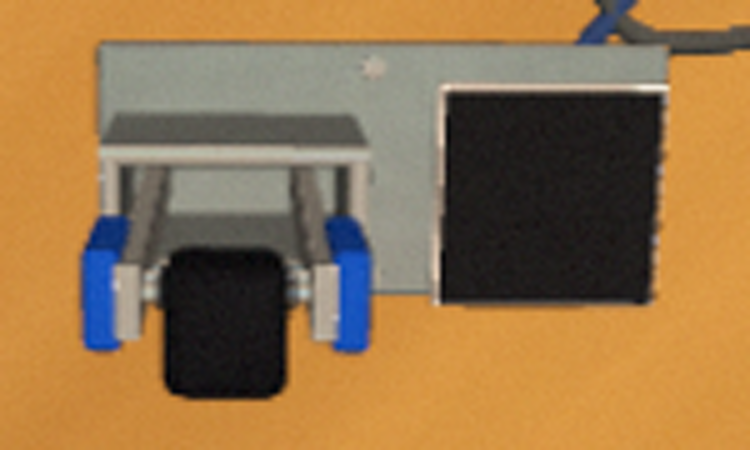

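Run:
```python
from h import *
import json
st=json.load(open("w1.json"));K,V,_=cam("wrist",st);p=np.array(st["position"]);q=st["ee_rot"]
t=lambda uv,z: totool(ray(K,V,uv,z)-p,q).round(1)
print("head -x edge",t((315,209.5),146),"head +x bottom",t((315,179),130),"grip -x top",t((290,200),127),"grip +x bottom",t((290,173),98))
print("grip outer y",t((287,187),127),t((344.5,187),127))
print("well rim y", t((270+100/5,130+155/5),55),t((270+370/5,130+155/5),55), "base c",totool(np.array([414.9,322.75,0])-p,q))
for z in (38,42,46): print(z,[t((270+x/5,130+y/5),z)[:2] for x,y in((436,85),(668,85),(655,303),(435,303))])
for z in (62,): print([ray(K,V,u,z).round(1) for u in((192,45),(315,33))])
```

```text
head -x edge [-6.5 -1.9 85.1] head +x bottom [ 12.   -1.9 101.1] grip -x top [ -5.  -21.  104.1] grip +x bottom [ 10.  -22.9 133.1]
grip outer y [  5.2 -23.  104.1] [  5.2  20.2 104.1]
well rim y [ 13.  -26.2 176.1] [ 13.   25.2 176.1] base c [  1.31427277  32.5575946  231.14651027]
38 [array([24.2, 39.4]), array([24.2, 85.4]), array([-20.5,  85.8]), array([-20.5,  40.6])]
42 [array([24.7, 38.9]), array([24.7, 84.4]), array([-19.5,  84.8]), array([-19.4,  40.1])]
46 [array([25.2, 38.5]), array([25.2, 83.4]), array([-18.4,  83.7]), array([-18.4,  39.6])]
[array([556.8, 432.6,  62. ]), array([541.7, 328.3,  62. ])]
```

{"op": "step_arm", "data": {
  "motion": [
    {"dr":[0,0,0.06],"slide":[3,-1.6,20],"jaw":80},
    {"dr":[0,0,0.06],"slide":[3,-1.6,45],"jaw":75},
    {"dr":[0,0,0.06],"slide":[3,-1.6,70],"jaw":70},
    {"dr":[0,0,0.06],"slide":[3,-1.6,95],"jaw":65},
    {"dr":[0,0,0.06],"slide":[3,-1.6,115],"jaw":60},
    {"dr":[0,0,0.06],"slide":[3,-1.6,130],"jaw":56},
    {"dr":[0,0,0.06],"slide":[3,-1.6,138],"jaw":52},
    {"dr":[0,0,0.06],"slide":[3,-1.6,140],"jaw":50}
  ]
}}

```text
clock: 2.2
position: [424.2, 356.1, 91.1]
ee_rot: [0.993, -0.12, 0.0, 0.0]
contact_force: [0.6, -0.1, 1.0]
gripper_width: 50.3
grasp_force: 0.0
```

{"op": "step_arm", "data": {
  "motion": [
    {"dr":[0,0,0],"slide":[0,0,0],"jaw":49},
    {"dr":[0,0,0],"slide":[0,0,0],"jaw":47},
    {"dr":[0,0,0],"slide":[0,0,0],"jaw":45},
    {"dr":[0,0,0],"slide":[0,0,0],"jaw":43},
    {"dr":[0,0,0],"slide":[0,0,0],"jaw":41},
    {"dr":[0,0,0],"slide":[0,0,0],"jaw":39},
    {"dr":[0,0,0],"slide":[0,0,0],"jaw":37},
    {"dr":[0,0,0],"slide":[0,0,0],"jaw":36}
  ]
}}

```text
clock: 3.2
position: [425.0, 356.3, 92.7]
ee_rot: [0.993, -0.12, 0.001, -0.001]
contact_force: [-0.0, -1.0, 6.5]
gripper_width: 36.1
grasp_force: 8.3
```

Run:
```python
from h import *
import json
st=arm.read_state(); im=optics.get_image("wrist"); cv2.imwrite("pics/w2.png",im)
json.dump({k:list(map(float,st[k])) for k in("position","ee_rot")},open("w2.json","w"))
for k in st: print(k,np.round(st[k],3))
```

```text
clock 3.2
joints [ 0.99   0.406 -0.349  0.001 -0.813  0.34 ]
joint_vel [-0.001  0.    -0.002 -0.     0.001  0.001]
joint_efforts [-2.0000e-03 -3.2692e+01  1.3284e+01  2.6510e+00  3.6200e-01 -3.0000e-03]
position [424.958 356.346  92.651]
ee_rot [ 0.993 -0.12   0.001 -0.001]
contact_force [-0.038 -1.046  6.472]
wrist_torque [-0.254  0.318 -0.007]
grasp_force 8.278
gripper_width 36.076
```

View pics/w2.png

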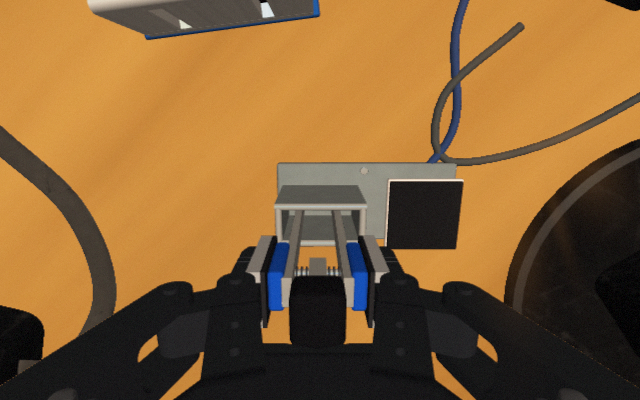

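Tongs are gripped at (318,311), jaws visible below; reaction 6.5 N. Lift out slowly, then move to look into the pocket.

{"op": "step_arm", "data": {
  "motion": [
    {"dr":[0,0,0],"slide":[0,0,-5],"jaw":36},
    {"dr":[0,0,0],"slide":[0,0,-14],"jaw":36},
    {"dr":[0,0,0],"slide":[0,0,-25],"jaw":36},
    {"dr":[0,0,0],"slide":[0,0,-37],"jaw":36},
    {"dr":[0,0,0],"slide":[0,0,-50],"jaw":36},
    {"dr":[0,0,0],"slide":[0,0,-61],"jaw":36},
    {"dr":[0,0,0],"slide":[0,0,-69],"jaw":36},
    {"dr":[0,0,0],"slide":[0,0,-72],"jaw":36}
  ]
}}

```text
clock: 4.25
position: [424.4, 355.9, 164.0]
ee_rot: [0.993, -0.12, 0.0, -0.0]
contact_force: [0.4, -0.4, -1.7]
gripper_width: 36.3
grasp_force: 5.4
```

{"op": "step_arm", "data": {
  "motion": [
    {"dr":[0,0,-0.1],"slide":[5,-5,0],"jaw":36},
    {"dr":[0,0,-0.25],"slide":[14,-16,0],"jaw":36},
    {"dr":[0,0,-0.4],"slide":[26,-29,0],"jaw":36},
    {"dr":[0,0,-0.55],"slide":[38,-43,0],"jaw":36},
    {"dr":[0,0,-0.7],"slide":[50,-57,0],"jaw":36},
    {"dr":[0,0,-0.82],"slide":[58,-66,0],"jaw":36},
    {"dr":[0,0,-0.82],"slide":[63,-71,0],"jaw":36},
    {"dr":[0,0,-0.82],"slide":[63,-71,0],"jaw":36}
  ]
}}

```text
clock: 5.25
position: [502.6, 409.7, 162.8]
ee_rot: [0.998, -0.063, -0.0, 0.0]
contact_force: [0.3, -0.9, -1.4]
gripper_width: 36.0
grasp_force: 5.4
```

Run:
```python
from h import *
import json
st=arm.read_state(); im=optics.get_image("wrist"); cv2.imwrite("pics/w3.png",im)
json.dump({k:list(map(float,st[k])) for k in("position","ee_rot")},open("w3.json","w"))
for k in ("clock","position","ee_rot","contact_force","gripper_width","grasp_force"): print(k,np.round(st[k],4))
top=cv2.resize(im[0:200,200:440],None,fx=3,fy=3,interpolation=2)
cv2.imwrite("pics/w3c.png",top)
```

```text
clock 5.25
position [502.5928 409.7075 162.8488]
ee_rot [ 9.98e-01 -6.32e-02 -2.00e-04  3.00e-04]
contact_force [ 0.3357 -0.8819 -1.3698]
gripper_width 35.9651
grasp_force 5.413
```

View pics/w3c.png

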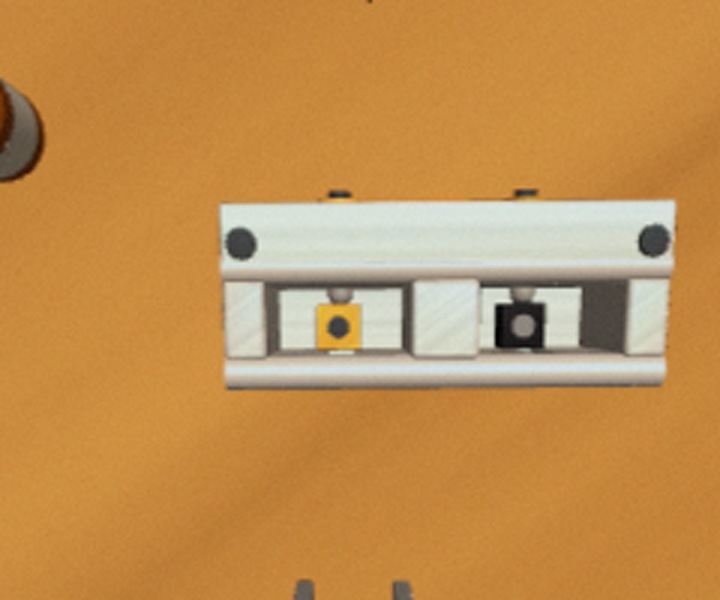

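Brass spacer's top is centred near (312.8,108.7) in the left pocket, black in the right; jaw tips enter at row ~193, columns 301 and 334; jig is turned about 0.6° from the tool.

Run:
```python
from h import *
import json
st=json.load(open("w3.json"));K,V,_=cam("wrist",st);p=np.array(st["position"]);q=st["ee_rot"]
t=lambda uv,z: totool(ray(K,V,np.array(uv)/3+[200,0],z)-p,q).round(1)
print("spacer top L/R/back/front",t((317,326),24),t((361,326),24),t((338.5,303),24),t((338.5,349),24))
print("pocket mouth ends y",t((266,318),62),t((413,318),62)," floor ends",t((279,318),10),t((402,318),10))
print("rims: back inner edge",t((340,280),60),"front inner",t((340,357),60))
print("jig front edge top",t((445,386),60),"back edge",t((448,203),62),"ends",t((224,318),62),t((669,318),62))
print("jaw tips front L out/in R in/out",[t((x,580),78.2) for x in(296,314,393,411)])
im=cv2.imread("pics/w3.png");cv2.imwrite("pics/w3d.png",cv2.resize(im[180:340,230:410],None,fx=4,fy=4,interpolation=2)[:600])
```

```text
spacer top L/R/back/front [ 61.8  -9.7 138.8] [ 61.8   2.1 138.8] [ 67.8  -3.9 138.8] [ 55.8  -3.9 138.8]
pocket mouth ends y [ 64.1 -20.3 100.8] [ 64.1  13.9 100.8]  floor ends [ 63.8 -20.9 152.8] [ 63.8  13.8 152.8]
rims: back inner edge [ 72.6  -3.1 102.8] front inner [ 55.2  -3.1 102.8]
jig front edge top [ 48.5  21.9 102.8] back edge [ 89.2  21.4 100.8] ends [ 64.1 -30.  100.8] [ 64.1  73.3 100.9]
jaw tips front L out/in R in/out [array([  5.5, -13.3,  84.6]), array([ 5.5, -9.1, 84.6]), array([ 5.5,  9.2, 84.7]), array([ 5.5, 13.4, 84.7])]
```

View pics/w3d.png

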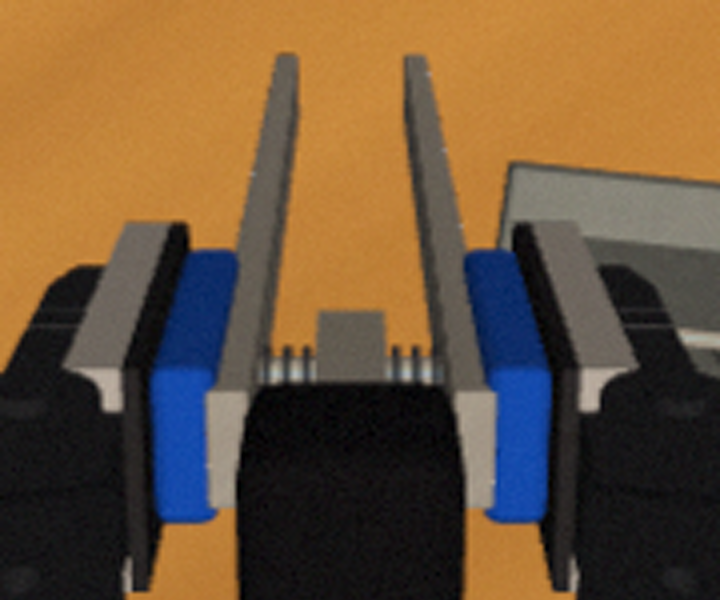

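{"op": "step_arm", "data": {
  "motion": [
    {"dr":[0,0,-0.08],"slide":[5,-0.5,0],"jaw":36},
    {"dr":[0,0,-0.08],"slide":[16,-1,0],"jaw":36},
    {"dr":[0,0,-0.08],"slide":[30,-2,0],"jaw":36},
    {"dr":[0,0,-0.08],"slide":[44,-3,0],"jaw":36},
    {"dr":[0,0,-0.08],"slide":[56,-3.9,0],"jaw":36},
    {"dr":[0,0,-0.08],"slide":[62,-3.9,0],"jaw":36},
    {"dr":[0,0,-0.08],"slide":[64.2,-3.9,3],"jaw":36},
    {"dr":[0,0,-0.08],"slide":[64.2,-3.9,8],"jaw":36}
  ]
}}

```text
clock: 6.3
position: [566.5, 405.5, 155.1]
ee_rot: [0.998, -0.057, -0.0, -0.0]
contact_force: [0.8, 0.9, -2.1]
gripper_width: 35.9
grasp_force: 5.4
```

{"op": "step_arm", "data": {
  "motion": [
    {"dr":[0,0,0],"slide":[0,0,2],"jaw":36},
    {"dr":[0,0,0],"slide":[0,0,5],"jaw":36},
    {"dr":[0,0,0],"slide":[0,0,8],"jaw":36},
    {"dr":[0,0,0],"slide":[0,0,11],"jaw":36},
    {"dr":[0,0,0],"slide":[0,0,14],"jaw":36},
    {"dr":[0,0,0],"slide":[0,0,17],"jaw":36},
    {"dr":[0,0,0],"slide":[0,0,20],"jaw":36},
    {"dr":[0,0,0],"slide":[0,0,22],"jaw":36}
  ]
}}

```text
clock: 7.3
position: [566.6, 405.5, 133.0]
ee_rot: [0.998, -0.058, -0.0, 0.0]
contact_force: [0.8, -0.1, -2.0]
gripper_width: 36.3
grasp_force: 5.4
```

{"op": "step_arm", "data": {
  "motion": [
    {"dr":[0,0,0],"slide":[0,0,4],"jaw":36},
    {"dr":[0,0,0],"slide":[0,0,9],"jaw":36},
    {"dr":[0,0,0],"slide":[0,0,15],"jaw":36},
    {"dr":[0,0,0],"slide":[0,0,21],"jaw":36},
    {"dr":[0,0,0],"slide":[0,0,27],"jaw":36},
    {"dr":[0,0,0],"slide":[0,0,31],"jaw":36},
    {"dr":[0,0,0],"slide":[0,0,34],"jaw":36},
    {"dr":[0,0,0],"slide":[0,0,35],"jaw":36}
  ]
}}

```text
clock: 8.3
position: [566.6, 405.5, 98.1]
ee_rot: [0.998, -0.057, -0.0, 0.0]
contact_force: [-0.5, -0.5, -1.6]
gripper_width: 36.1
grasp_force: 5.4
```

Clean entry. Squeeze gradually.

{"op": "step_arm", "data": {
  "motion": [
    {"dr":[0,0,0],"slide":[0,0,0],"jaw":35},
    {"dr":[0,0,0],"slide":[0,0,0],"jaw":34},
    {"dr":[0,0,0],"slide":[0,0,0],"jaw":33},
    {"dr":[0,0,0],"slide":[0,0,0],"jaw":32},
    {"dr":[0,0,0],"slide":[0,0,0],"jaw":31},
    {"dr":[0,0,0],"slide":[0,0,0],"jaw":30},
    {"dr":[0,0,0],"slide":[0,0,0],"jaw":29.5},
    {"dr":[0,0,0],"slide":[0,0,0],"jaw":29}
  ]
}}

```text
clock: 9.3
position: [566.6, 405.5, 98.4]
ee_rot: [0.998, -0.057, 0.0, -0.0]
contact_force: [-0.7, 0.1, -2.5]
gripper_width: 29.3
grasp_force: 18.2
```

{"op": "step_arm", "data": {
  "motion": [
    {"dr":[0,0,0],"slide":[0,0,0],"jaw":28.5},
    {"dr":[0,0,0],"slide":[0,0,0],"jaw":28},
    {"dr":[0,0,0],"slide":[0,0,0],"jaw":28},
    {"dr":[0,0,0],"slide":[0,0,0],"jaw":28},
    {"dr":[0,0,0],"slide":[0,0,0],"jaw":28},
    {"dr":[0,0,0],"slide":[0,0,0],"jaw":28},
    {"dr":[0,0,0],"slide":[0,0,0],"jaw":28},
    {"dr":[0,0,0],"slide":[0,0,0],"jaw":28}
  ]
}}

```text
clock: 10.3
position: [566.6, 405.5, 98.4]
ee_rot: [0.998, -0.057, 0.0, -0.0]
contact_force: [-1.3, -0.2, -0.2]
gripper_width: 29.1
grasp_force: 34.7
```

{"op": "step_arm", "data": {
  "motion": [
    {"dr":[0,0,0],"slide":[0,0,0],"jaw":27.7},
    {"dr":[0,0,0],"slide":[0,0,0],"jaw":27.5},
    {"dr":[0,0,0],"slide":[0,0,-1],"jaw":27.5},
    {"dr":[0,0,0],"slide":[0,0,-3],"jaw":27.5},
    {"dr":[0,0,0],"slide":[0,0,-6],"jaw":27.5},
    {"dr":[0,0,0],"slide":[0,0,-9],"jaw":27.5},
    {"dr":[0,0,0],"slide":[0,0,-12],"jaw":27.5},
    {"dr":[0,0,0],"slide":[0,0,-15],"jaw":27.5}
  ]
}}

```text
clock: 11.3
position: [566.7, 405.7, 114.7]
ee_rot: [0.998, -0.057, 0.0, -0.0]
contact_force: [0.5, -0.7, -2.3]
gripper_width: 28.6
grasp_force: 43.2
```

{"op": "step_arm", "data": {
  "motion": [
    {"dr":[0,0,0],"slide":[0,0,-5],"jaw":27.5},
    {"dr":[0,0,0],"slide":[0,0,-11],"jaw":27.5},
    {"dr":[0,0,0],"slide":[0,0,-18],"jaw":27.5},
    {"dr":[0,0,0],"slide":[0,0,-26],"jaw":27.5},
    {"dr":[0,0,0],"slide":[0,0,-34],"jaw":27.5},
    {"dr":[0,0,0],"slide":[0,0,-42],"jaw":27.5},
    {"dr":[0,0,0],"slide":[0,0,-48],"jaw":27.5},
    {"dr":[0,0,0],"slide":[0,0,-52],"jaw":27.5}
  ]
}}

```text
clock: 12.3
position: [566.6, 405.6, 165.8]
ee_rot: [0.998, -0.057, 0.0, -0.0]
contact_force: [0.0, -0.1, -1.8]
gripper_width: 28.4
grasp_force: 43.2
```

Run:
```python
from h import *
import json
st=arm.read_state(); im=optics.get_image("wrist"); cv2.imwrite("pics/w4.png",im)
json.dump({k:list(map(float,st[k])) for k in("position","ee_rot")},open("w4.json","w"))
a=cv2.resize(im[20:340,230:410],None,fx=2,fy=2,interpolation=2)[:600]
b=cv2.resize(im[165:225,280:350],(420,360),interpolation=2)
o=np.zeros((600,780,3),np.uint8);o[:,:360]=a[:600];o[:360,360:780]=b;cv2.imwrite("pics/w4c.png",o)
```

```text
(no output)
```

View pics/w4c.png

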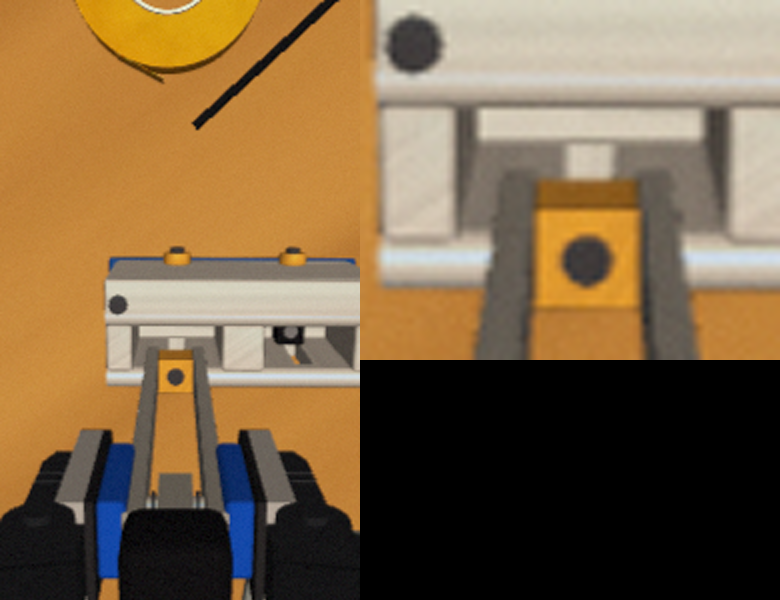

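Brass block is held between jaw tips: front face rows ~195–200, top face 200–216, columns ~309–327; black spacer remains in its pocket.

Run:
```python
from h import *
import json
st=json.load(open("w4.json"));K,V,_=cam("wrist",st);p=np.array(st["position"]);q=st["ee_rot"]
t=lambda r,zt,u=316: totool(ray(K,V,(u,165+r/6),p[2]-zt)-p,q).round(2)
for zt in (83,84,85,86,87,88): print(zt,"tip x",t(172,zt)[0],"bottom x",t(180,zt)[0],"top faces at zt-14",t(208,zt-14)[0],t(305,zt-14)[0])
print("y",t(250,72,280+175/6),t(250,72,280+281/6))
stand=json.load(open("w1.json"));print(q, stand)
```

```text
83 tip x 5.66 bottom x 4.71 top faces at zt-14 5.35 -5.75
84 tip x 5.4 bottom x 4.44 top faces at zt-14 5.06 -6.09
85 tip x 5.13 bottom x 4.17 top faces at zt-14 4.78 -6.43
86 tip x 4.86 bottom x 3.9 top faces at zt-14 4.49 -6.77
87 tip x 4.6 bottom x 3.63 top faces at zt-14 4.2 -7.11
88 tip x 4.33 bottom x 3.35 top faces at zt-14 3.92 -7.44
y [-0.35 -5.74 72.  ] [-0.35  6.   72.  ]
[0.9983467714606166, -0.05747774094279385, 9.701793732364387e-05, -0.00015426534456343342] {'position': [421.19720903141047, 354.7455070660896, 231.1429561447904], 'ee_rot': [0.993205763840454, -0.11637137909849098, -0.00010303961600464356, 4.672957353106424e-05]}
```

{"op": "step_arm", "data": {
  "motion": [
    {"dr":[0,0,0.1],"slide":[-4,4,-2],"jaw":27.5},
    {"dr":[0,0,0.2],"slide":[-14,13,-2],"jaw":27.5},
    {"dr":[0,0,0.35],"slide":[-32,29,-2],"jaw":27.5},
    {"dr":[0,0,0.5],"slide":[-52,48,-2],"jaw":27.5},
    {"dr":[0,0,0.65],"slide":[-74,68,-2],"jaw":27.5},
    {"dr":[0,0,0.75],"slide":[-96,88,-2],"jaw":27.5},
    {"dr":[0,0,0.85],"slide":[-116,106,-2],"jaw":27.5},
    {"dr":[0,0,0.91],"slide":[-130,119,-2],"jaw":27.5}
  ]
}}

```text
clock: 13.35
position: [422.5, 301.0, 167.4]
ee_rot: [0.993, -0.121, -0.0, 0.0]
contact_force: [0.0, -0.3, -0.7]
gripper_width: 28.6
grasp_force: 43.2
```

Run:
```python
from h import *
st=arm.read_state();print(st["position"],st["ee_rot"],totool(np.array([410.4,293.2,st["position"][2]])-st["position"],st["ee_rot"]).round(1))
```

```text
[422.46640783 301.04277259 167.39529797] [ 9.92642682e-01 -1.21080339e-01 -1.90576581e-04  1.47079918e-04] [-9.8 10.5  0. ]
```

{"op": "step_arm", "data": {
  "motion": [
    {"dr":[0,0,0],"slide":[-4,4,2],"jaw":27.5},
    {"dr":[0,0,0],"slide":[-8,8,6],"jaw":27.5},
    {"dr":[0,0,0],"slide":[-9.8,10.5,12],"jaw":27.5},
    {"dr":[0,0,0],"slide":[-9.8,10.5,18],"jaw":27.5},
    {"dr":[0,0,0],"slide":[-9.8,10.5,23],"jaw":27.5},
    {"dr":[0,0,0],"slide":[-9.8,10.5,27],"jaw":27.5},
    {"dr":[0,0,0],"slide":[-9.8,10.5,29],"jaw":27.5},
    {"dr":[0,0,0],"slide":[-9.8,10.5,30],"jaw":27.5}
  ]
}}

```text
clock: 14.35
position: [411.8, 294.4, 137.2]
ee_rot: [0.993, -0.121, 0.0, 0.0]
contact_force: [0.1, -0.4, -2.4]
gripper_width: 28.7
grasp_force: 43.2
```

{"op": "step_arm", "data": {
  "motion": [
    {"dr":[0,0,0],"slide":[0,0,0.8],"jaw":27.5},
    {"dr":[0,0,0],"slide":[0,0,1.6],"jaw":27.5},
    {"dr":[0,0,0],"slide":[0,0,2.4],"jaw":27.5},
    {"dr":[0,0,0],"slide":[0,0,3.2],"jaw":27.5},
    {"dr":[0,0,0],"slide":[0,0,4],"jaw":27.5},
    {"dr":[0,0,0],"slide":[0,0,4.5],"jaw":27.5},
    {"dr":[0,0,0],"slide":[0,0,5],"jaw":27.5},
    {"dr":[0,0,0],"slide":[0,0,5],"jaw":27.5}
  ]
}}

```text
clock: 15.35
position: [411.7, 294.3, 132.3]
ee_rot: [0.993, -0.121, -0.0, 0.0]
contact_force: [0.1, 0.1, -2.2]
gripper_width: 28.2
grasp_force: 43.2
```

{"op": "step_arm", "data": {
  "motion": [
    {"dr":[0,0,0],"slide":[0,0,0.6],"jaw":27.5},
    {"dr":[0,0,0],"slide":[0,0,1.2],"jaw":27.5},
    {"dr":[0,0,0],"slide":[0,0,1.8],"jaw":27.5},
    {"dr":[0,0,0],"slide":[0,0,2.4],"jaw":27.5},
    {"dr":[0,0,0],"slide":[0,0,3],"jaw":27.5},
    {"dr":[0,0,0],"slide":[0,0,3.5],"jaw":27.5},
    {"dr":[0,0,0],"slide":[0,0,4],"jaw":27.5},
    {"dr":[0,0,0],"slide":[0,0,4],"jaw":27.5}
  ]
}}

```text
clock: 16.35
position: [411.8, 294.4, 128.3]
ee_rot: [0.993, -0.121, -0.0, 0.0]
contact_force: [0.4, -0.2, -1.0]
gripper_width: 28.4
grasp_force: 43.2
```

{"op": "step_arm", "data": {
  "motion": [
    {"dr":[0,0,0],"slide":[0,0,0.5],"jaw":27.5},
    {"dr":[0,0,0],"slide":[0,0,1],"jaw":27.5},
    {"dr":[0,0,0],"slide":[0,0,1.5],"jaw":27.5},
    {"dr":[0,0,0],"slide":[0,0,2],"jaw":27.5},
    {"dr":[0,0,0],"slide":[0,0,2.4],"jaw":27.5},
    {"dr":[0,0,0],"slide":[0,0,2.7],"jaw":27.5},
    {"dr":[0,0,0],"slide":[0,0,3],"jaw":27.5},
    {"dr":[0,0,0],"slide":[0,0,3],"jaw":27.5}
  ]
}}

```text
clock: 17.35
position: [411.9, 294.4, 125.8]
ee_rot: [0.993, -0.121, 0.0, -0.0]
contact_force: [-1.8, -0.7, 4.5]
gripper_width: 28.7
grasp_force: 43.6
```

{"op": "step_arm", "data": {
  "motion": [
    {"dr":[0,0,0],"slide":[0,0,0.3],"jaw":27.5},
    {"dr":[0,0,0],"slide":[0,0,0.6],"jaw":27.5},
    {"dr":[0,0,0],"slide":[0,0,0.9],"jaw":27.5},
    {"dr":[0,0,0],"slide":[0,0,1.2],"jaw":27.5},
    {"dr":[0,0,0],"slide":[0,0,1.5],"jaw":27.5},
    {"dr":[0,0,0],"slide":[0,0,1.8],"jaw":27.5},
    {"dr":[0,0,0],"slide":[0,0,1.9],"jaw":27.5},
    {"dr":[0,0,0],"slide":[0,0,1.9],"jaw":27.5}
  ]
}}

```text
clock: 18.35
position: [412.2, 294.5, 124.8]
ee_rot: [0.993, -0.12, 0.001, -0.0]
contact_force: [-1.4, -2.1, 10.9]
gripper_width: 28.6
grasp_force: 44.1
```

{"op": "step_arm", "data": {
  "motion": [
    {"dr":[0,0,0],"slide":[0,0,0.4],"jaw":27.5},
    {"dr":[0,0,0],"slide":[0,0,0.8],"jaw":27.5},
    {"dr":[0,0,0],"slide":[0,0,0.8],"jaw":27.5},
    {"dr":[0,0,0],"slide":[0,0,0.8],"jaw":27.5},
    {"dr":[0,0,0],"slide":[0,0,0.8],"jaw":27.5},
    {"dr":[0,0,0],"slide":[0,0,0.8],"jaw":27.5},
    {"dr":[0,0,0],"slide":[0,0,0.8],"jaw":27.5},
    {"dr":[0,0,0],"slide":[0,0,0.8],"jaw":27.5}
  ]
}}

```text
clock: 19.35
position: [412.3, 294.5, 124.5]
ee_rot: [0.993, -0.12, 0.001, -0.0]
contact_force: [-2.9, -1.4, 12.9]
gripper_width: 28.4
grasp_force: 44.2
```

{"op": "step_arm", "data": {
  "motion": [
    {"dr":[0,0,0],"slide":[0,0,0],"jaw":27.5},
    {"dr":[0,0,0],"slide":[0,0,0],"jaw":27.5},
    {"dr":[0,0,0],"slide":[0,0,0],"jaw":27.5},
    {"dr":[0,0,0],"slide":[0,0,0],"jaw":27.5},
    {"dr":[0,0,0],"slide":[0,0,0],"jaw":27.5},
    {"dr":[0,0,0],"slide":[0,0,0],"jaw":27.5},
    {"dr":[0,0,0],"slide":[0,0,0],"jaw":27.5},
    {"dr":[0,0,0],"slide":[0,0,0],"jaw":27.5}
  ]
}}

```text
clock: 20.35
position: [412.3, 294.5, 124.5]
ee_rot: [0.993, -0.12, 0.001, -0.0]
contact_force: [-3.3, -2.3, 12.3]
gripper_width: 28.8
grasp_force: 44.2
```

{"op": "step_arm", "data": {
  "motion": [
    {"dr":[0,0,0],"slide":[0,0,0.3],"jaw":27.5},
    {"dr":[0,0,0],"slide":[0,0,0.3],"jaw":27.5},
    {"dr":[0,0,0],"slide":[0,0,0.3],"jaw":27.5},
    {"dr":[0,0,0],"slide":[0,0,0.3],"jaw":27.5},
    {"dr":[0,0,0],"slide":[0,0,0.3],"jaw":27.5},
    {"dr":[0,0,0],"slide":[0,0,0.3],"jaw":27.5},
    {"dr":[0,0,0],"slide":[0,0,0.3],"jaw":27.5},
    {"dr":[0,0,0],"slide":[0,0,0.3],"jaw":27.5}
  ]
}}

```text
clock: 21.35
position: [412.3, 294.5, 124.3]
ee_rot: [0.993, -0.12, 0.001, -0.0]
contact_force: [-2.8, -1.9, 13.9]
gripper_width: 28.3
grasp_force: 44.3
```

{"op": "step_arm", "data": {
  "motion": [
    {"dr":[0,0,0],"slide":[0,0,-0.6],"jaw":27.5},
    {"dr":[0,0,0],"slide":[0,0,-1.3],"jaw":27.5},
    {"dr":[0,0,0],"slide":[0,0,-2],"jaw":27.5},
    {"dr":[0,0,0],"slide":[0,0,-2.6],"jaw":27.5},
    {"dr":[0,0,0],"slide":[0,0,-3.2],"jaw":27.5},
    {"dr":[0,0,0],"slide":[0,0,-3.4],"jaw":27.5},
    {"dr":[0,0,0],"slide":[0,0,-3.4],"jaw":27.5},
    {"dr":[0,0,0],"slide":[0,0,-3.4],"jaw":27.5}
  ]
}}

```text
clock: 22.35
position: [411.9, 294.5, 125.8]
ee_rot: [0.993, -0.121, 0.0, -0.0]
contact_force: [-1.9, -1.0, 3.7]
gripper_width: 28.7
grasp_force: 43.6
```

{"op": "step_arm", "data": {
  "motion": [
    {"dr":[0,0,0],"slide":[0,0,-0.5],"jaw":27.5},
    {"dr":[0,0,0],"slide":[0,0,-1],"jaw":27.5},
    {"dr":[0,0,0],"slide":[0,0,-1],"jaw":28.5},
    {"dr":[0,0,0],"slide":[0,0,-1],"jaw":29.5},
    {"dr":[0,0,0],"slide":[0,0,-1],"jaw":31},
    {"dr":[0,0,0],"slide":[0,0,-1],"jaw":33},
    {"dr":[0,0,0],"slide":[0,0,-1],"jaw":35},
    {"dr":[0,0,0],"slide":[0,0,-1],"jaw":36}
  ]
}}

```text
clock: 23.35
position: [411.7, 294.3, 126.6]
ee_rot: [0.993, -0.121, -0.0, 0.0]
contact_force: [0.1, 0.3, -2.3]
gripper_width: 36.2
grasp_force: 5.5
```

Run:
```python
from h import *
im=optics.get_image("wrist"); cv2.imwrite("pics/w5.png",im)
cv2.imwrite("pics/w5c.png",cv2.resize(im[150:250,250:410],None,fx=4,fy=4,interpolation=2))
```

```text
(no output)
```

View pics/w5c.png

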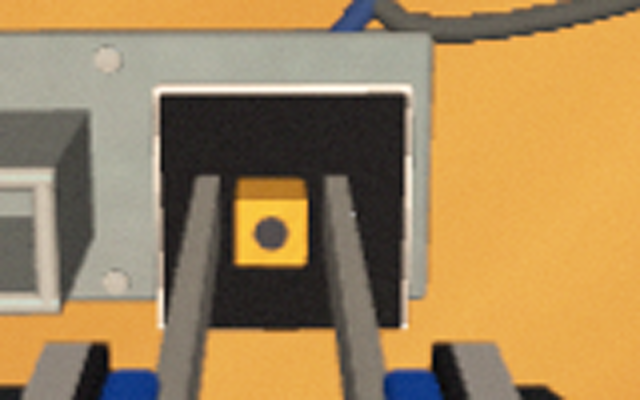

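Brass block stands upright at crop (270,230), free of both jaws. Lift and return to the well.

{"op": "step_arm", "data": {
  "motion": [
    {"dr":[0,0,0],"slide":[0,0,-1],"jaw":36},
    {"dr":[0,0,0],"slide":[0,0,-4],"jaw":36},
    {"dr":[0,0,0],"slide":[0,0,-9],"jaw":36},
    {"dr":[0,0,0],"slide":[0,0,-16],"jaw":36},
    {"dr":[0,0,0],"slide":[0,0,-24],"jaw":36},
    {"dr":[0,0,0],"slide":[0,0,-31],"jaw":36},
    {"dr":[0,0,0],"slide":[0,0,-36],"jaw":36},
    {"dr":[0,0,0],"slide":[0,0,-38],"jaw":36}
  ]
}}

```text
clock: 24.4
position: [411.8, 294.4, 165.1]
ee_rot: [0.993, -0.121, 0.0, -0.0]
contact_force: [0.3, 1.3, -1.8]
gripper_width: 36.2
grasp_force: 5.5
```

{"op": "step_arm", "data": {
  "motion": [
    {"dr":[0,0,0],"slide":[-0.3,-4,0],"jaw":36},
    {"dr":[0,0,0],"slide":[-0.7,-13,0],"jaw":36},
    {"dr":[0,0,0],"slide":[-1.2,-26,0],"jaw":36},
    {"dr":[0,0,0],"slide":[-1.7,-39,0],"jaw":36},
    {"dr":[0,0,0],"slide":[-2.2,-51,0],"jaw":36},
    {"dr":[0,0,0],"slide":[-2.8,-59,0],"jaw":36},
    {"dr":[0,0,0],"slide":[-2.8,-62.5,0],"jaw":36},
    {"dr":[0,0,0],"slide":[-2.8,-62.5,0],"jaw":36}
  ]
}}

```text
clock: 25.4
position: [424.0, 355.7, 164.6]
ee_rot: [0.993, -0.121, -0.0, 0.0]
contact_force: [0.2, 0.7, -2.5]
gripper_width: 36.4
grasp_force: 5.5
```

Run:
```python
from h import *
st=arm.read_state();im=optics.get_image("wrist"); cv2.imwrite("pics/w6.png",im)
print(st["position"],totool(np.array([423.9,355.7,0])-st["position"],st["ee_rot"]).round(1))
cv2.imwrite("pics/w6c.png",cv2.resize(im[130:250,230:420],None,fx=4,fy=4,interpolation=2))
```

```text
[423.98044296 355.72919733 164.61174482] [ -0.    0.  164.6]
```

View pics/w6c.png

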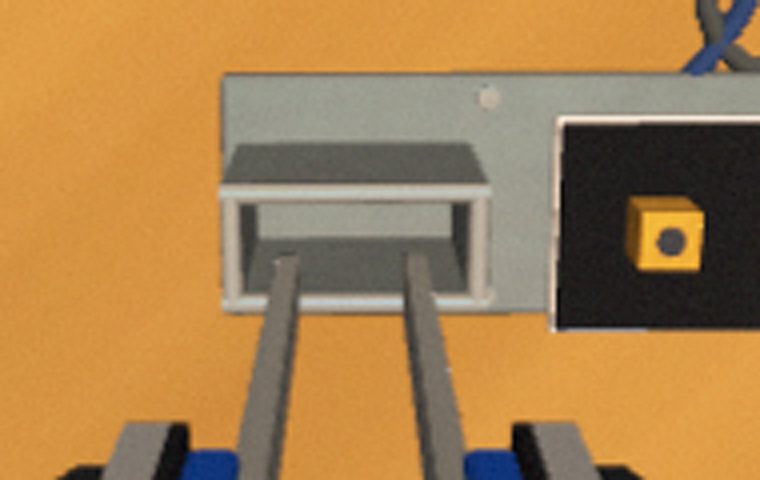

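Run:
```python
from h import *
st=arm.read_state();K,V,_=cam("wrist",st)
t=lambda u,v,z: totool(ray(K,V,(230+u/4,130+v/4),z)-st["position"],st["ee_rot"]).round(1)
print(t(356,198,55),t(356,298,55),t(240,250,55),t(472,250,55),"tips",t(352,257,st["position"][2]-85))
```

```text
[  9.7   1.1 109.6] [-10.2   1.1 109.6] [ -0.5 -21.3 109.6] [ -0.6  23.5 109.6] tips [ 4.7  0.3 85. ]
```

{"op": "step_arm", "data": {
  "motion": [
    {"dr":[0,0,0],"slide":[0.5,0.9,3],"jaw":36},
    {"dr":[0,0,0],"slide":[0.5,0.9,10],"jaw":36},
    {"dr":[0,0,0],"slide":[0.5,0.9,20],"jaw":36},
    {"dr":[0,0,0],"slide":[0.5,0.9,30],"jaw":36},
    {"dr":[0,0,0],"slide":[0.5,0.9,40],"jaw":36},
    {"dr":[0,0,0],"slide":[0.5,0.9,50],"jaw":36},
    {"dr":[0,0,0],"slide":[0.5,0.9,58],"jaw":36},
    {"dr":[0,0,0],"slide":[0.5,0.9,62],"jaw":36}
  ]
}}

```text
clock: 26.45
position: [424.2, 354.6, 102.0]
ee_rot: [0.993, -0.121, -0.0, 0.0]
contact_force: [-0.8, 0.4, -1.9]
gripper_width: 36.0
grasp_force: 5.5
```

{"op": "step_arm", "data": {
  "motion": [
    {"dr":[0,0,0],"slide":[0,0,1.5],"jaw":36},
    {"dr":[0,0,0],"slide":[0,0,3],"jaw":36},
    {"dr":[0,0,0],"slide":[0,0,4.5],"jaw":36},
    {"dr":[0,0,0],"slide":[0,0,6],"jaw":36},
    {"dr":[0,0,0],"slide":[0,0,7],"jaw":36},
    {"dr":[0,0,0],"slide":[0,0,7.5],"jaw":36},
    {"dr":[0,0,0],"slide":[0,0,8],"jaw":36},
    {"dr":[0,0,0],"slide":[0,0,8],"jaw":36}
  ]
}}

```text
clock: 27.45
position: [424.3, 354.7, 94.7]
ee_rot: [0.993, -0.121, -0.0, 0.0]
contact_force: [-0.5, -0.5, -1.7]
gripper_width: 36.1
grasp_force: 5.5
```

{"op": "step_arm", "data": {
  "motion": [
    {"dr":[0,0,0],"slide":[0,0,0.4],"jaw":36},
    {"dr":[0,0,0],"slide":[0,0,0.8],"jaw":36},
    {"dr":[0,0,0],"slide":[0,0,1.2],"jaw":36},
    {"dr":[0,0,0],"slide":[0,0,1.6],"jaw":36},
    {"dr":[0,0,0],"slide":[0,0,1.9],"jaw":36},
    {"dr":[0,0,0],"slide":[0,0,2.2],"jaw":36},
    {"dr":[0,0,0],"slide":[0,0,2.2],"jaw":36},
    {"dr":[0,0,0],"slide":[0,0,2.2],"jaw":36}
  ]
}}

```text
clock: 28.45
position: [424.4, 354.8, 92.8]
ee_rot: [0.993, -0.121, 0.0, -0.0]
contact_force: [-0.2, -1.3, 0.0]
gripper_width: 35.9
grasp_force: 5.4
```

On the floor lightly (weight taken). Open gently, then rise.

{"op": "step_arm", "data": {
  "motion": [
    {"dr":[0,0,0],"slide":[0,0,0.5],"jaw":37},
    {"dr":[0,0,0],"slide":[0,0,0.5],"jaw":39},
    {"dr":[0,0,0],"slide":[0,0,0.5],"jaw":41},
    {"dr":[0,0,0],"slide":[0,0,0.5],"jaw":43},
    {"dr":[0,0,0],"slide":[0,0,0.5],"jaw":46},
    {"dr":[0,0,0],"slide":[0,0,0.5],"jaw":52},
    {"dr":[0,0,0],"slide":[0,0,0.5],"jaw":58},
    {"dr":[0,0,0],"slide":[0,0,0.5],"jaw":64}
  ]
}}

```text
clock: 29.45
position: [424.3, 354.8, 92.0]
ee_rot: [0.993, -0.121, 0.0, -0.0]
contact_force: [0.6, -1.2, 0.0]
gripper_width: 63.7
grasp_force: 0.0
```

{"op": "step_arm", "data": {
  "motion": [
    {"dr":[0,0,0],"slide":[0,0,0],"jaw":70},
    {"dr":[0,0,0],"slide":[0,0,-5],"jaw":70},
    {"dr":[0,0,0],"slide":[0,0,-15],"jaw":70},
    {"dr":[0,0,0],"slide":[0,0,-35],"jaw":70},
    {"dr":[0,0,0],"slide":[0,0,-60],"jaw":70},
    {"dr":[0,0,0],"slide":[0,0,-90],"jaw":70},
    {"dr":[0,0,0],"slide":[0,0,-110],"jaw":70},
    {"dr":[0,0,0],"slide":[0,0,-120],"jaw":70}
  ]
}}

```text
clock: 30.45
position: [424.6, 355.2, 214.1]
ee_rot: [0.993, -0.121, 0.001, -0.001]
contact_force: [0.3, -0.2, 0.6]
gripper_width: 70.1
grasp_force: 0.0
```

Run:
```python
from h import *
im=optics.get_image("wrist"); cv2.imwrite("pics/w7.png",im); print(arm.read_state()["contact_force"])
K,V,_=cam("wrist",arm.read_state())
hsv=cv2.cvtColor(im,cv2.COLOR_BGR2HSV)
print(proj(K,V,[[424.4,354.8,146],[424.4-5,354.8-21.4,127],[424.4+5,354.8+21.4,127],[410,294.5,52]]).round())
m=cv2.inRange(hsv,(105,150,60),(125,255,255));m[:150]=0;m[230:]=0;m[:,:270]=0;m[:,370:]=0
n,l,s,c=cv2.connectedComponentsWithStats(m);print([(s[i].tolist()) for i in range(1,n) if s[i,4]>20])
bx=cv2.inRange(im,(0,0,0),(45,45,45))[150:230,270:430];n,l,s,c=cv2.connectedComponentsWithStats(bx);print([(s[i].tolist(),(c[i]+[270,150]).round().tolist()) for i in range(1,n) if s[i,4]>60])
y=cv2.inRange(hsv,(20,180,120),(28,255,255))[140:200,350:430];n,l,s,c=cv2.connectedComponentsWithStats(y);print([(s[i].tolist()) for i in range(1,n) if s[i,4]>10])
```

```text
[ 0.79723813 -0.30218687  0.74018339]
[[319. 208.]
 [350. 200.]
 [288. 201.]
 [386. 178.]]
[[290, 182, 10, 29, 193], [341, 182, 10, 29, 182]]
[([92, 4, 46, 44, 1648], [384.0, 175.0]), ([37, 40, 28, 32, 797], [320.0, 206.0])]
[[30, 32, 11, 12, 48]]
```

```bash
python3 -c "
from bench import arm
print(arm.job_done())"
```

```text
the job is handed in; nothing more can be done
None
```

I handed the job in at about 30.5 s. The brass spacer was drawn out, pressed at about 15 N for over a second and left standing on the platform, the tongs are back upright in the well, and the black spacer was still in its pocket when last seen, after the draw. I viewed 12 pictures, two over the limit of 10.

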